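# Check the stock in the lever-lid parts bin

## Robot

A 6-joint arm with a two-finger parallel gripper is mounted at the origin on the work surface. World frame = base frame: x ahead of the robot, y to its left, z up, the work surface at z = 0. Lengths are in m, angles in rad, forces in N, time in s.
With the tool pointing down it reaches from about 0.325 to 0.775 m from the base axis. Payload 9.3 kg.
Tool frame: the origin (TCP) lies on the centre line of the jaws, within the pads' length; the fingertips stand 19 mm ahead of it and the grasp point (between the pads) is the TCP; z points along the fingers, y is the line along which they close (so a half turn about z gives the same grasp; the last joint's range is limited). The gripper opens to 85 mm and grips with 20 to 120 N. Pads are 22 mm wide; open, the fingers measure 114 mm over their backs; the gripper's body (76 mm by 85 mm) begins 54 mm behind the grasp point. The pads swing forward as they close: fully open they stand 13 mm farther back than shut.
Start: joints at [-1.303, 0.259, 0.021, 1.334, 0, 1.418], TCP at [0.225, -0.502, 0.25] pointing down, gripper open.
Joint ranges: [-3.04, 3.04], [-0.91, 1.82], [-1.04, 1.36], [-1.92, 1.95], [-1.52, 1.45], [-3.14, 3.14]. Speed limits (rad/s): [2.22, 2.22, 2.79, 3.14, 3.14, 3.14].

## Interface

Orientations are given as a unit quaternion [x, y, z, w].
In Python, from cell import r gives the robot as it stands.
- The arm moves only by the shell command python3 -m inch 'ROWS' [FORCE]. ROWS is JSON, a list of rows, each an object of numbers: "grip": the finger opening in mm, from 0 to 85.4; "x", "y", "z": the shift along the tool's x, y, z in units of 40 mm (1.0 is 40 mm); "roll": the turn about the tool's z in units of 5 degrees (1.0 is 5 degrees). In form: [{"grip": .., "x": .., "y": .., "z": .., "roll": ..}, ...]. A call has 1 to 5 rows; each row is the pose to reach, as a shift and turn from the pose commanded when the call began, along the tool's axes at that moment; what a row does not reach only later rows make up. A row lasts 1/12 s, in which the tool goes at most 41.7 mm and 7.16 degrees, less where a joint would pass 70% of its speed; a pose out of reach is approached as far as the arm can. A call with a gripper value outside its range is refused whole. The fingers move at their own pace and stop on an object; FORCE is the grip in N (left out, the last holds). Time passes only in rows, so rows that repeat a pose let the fingers close. It gives the time, the measured TCP pose, the force, the opening and the grip force at its end, in the units of the state.
- r.observe(): the state, without advancing time (a new reading comes with each control period).
- r.get_image(name): name is "scene" or "top" or "wrist"; returns a dict with "img" (480x640x3 uint8, red, green, blue), "mtx" (3x3 intrinsics, pixels), "k1" (the pictures are not rectified: a ray, as slopes to the right and down, at radius r is drawn at 1 + k1 r^2 times it, then the intrinsics apply), "rvec" (rotation vector, rad) and "tvec" (3), from world to camera coordinates, as OpenCV has them. Camera axes: x right, y down, z forward; pixel columns grow to the right and rows downward; lengths in m; the calibration is good to about 2 mm. A picture is of the moment at which its call begins. There is no depth.
- r.finish_job(): hands the job in; it is judged then, once.
The state is a dict: "time_s": time; "joints": joint angles; "qvel": joint speeds; "tau": joint torques, N m; "eef_pos": TCP position; "ee_rot": TCP orientation; "wrist_force": force on the tool from outside, world axes, zero at the start; "torque": the same for the moment, N m; "finger_gap": finger opening in m; "finger_force": force on a finger pad.
Only numpy, scipy, OpenCV 4.12 (cv2) and the standard library are available. Lean on these libraries where they do the work, as an engineer would, in place of code of your own. Each camera call takes 0.05 s, during which the arm holds its last target. There are 200 camera calls.

## Task

Press the lever pad of the orange-lidded parts bin all the way down with the fingertips, so that its linked lid stands fully open, and keep it open for a good three seconds so that the stock inside can be checked. Then let the lever up slowly, so that the lid eases shut without slamming, and take the hand away. Work the lid by its lever only, without touching the lid itself; leave the green-lidded bin shut and do not move the loose things on the bench.

Things in the scene. Friction and masses are not known exactly. Their poses are not given: they have to be found in the camera images.
- orange_bin: Fixed black small-parts bin with its orange lid, 200 x 120 mm and 150 mm high, screwed by a 4 mm aluminium foot plate to a wooden packer 0 to 50 mm high. Origin on the packer, under the bin's centre; its x axis points from the lever side to the hinge side, y across, z up. The press lever juts out on the -x side, towards the robot.
- orange_pad_top (a point): Centre of the top face of the orange press pad, 40 x 56 x 10 (56 across) mm, three thin black stripes; 197 mm on the -x side of the bin's centre, 115 mm above its origin at rest. At the end of a stem from two side arms it swings about a level pivot 200 mm behind it: nearly straight down, 50 mm to the stop, tipping 0.25 rad (starts 0.125 rad front edge up). Linked to the lid; takes 3 to 7 N, and the lid's weight pushes it back up.
- orange_lid (a joint): Opening angle of the orange lid in rad: 0 shut, 0.9 fully open (lever on its bottom stop). It is 3.6 times the lever's angle, so about 0.018 rad for each mm the pad goes down. The lid falls shut with a slam if the lever is let go, even near the end; it eases shut if the pad is let up at under about 50 mm/s until the lid is shut.
- orange_cover: The orange lid panel, 210 x 150 x 6 mm, its top about 159 mm above the bin's origin when shut. Origin at the centre of its underside (152 mm above the bin's origin when shut). Its hinge line lies 100 mm to its own +x, at the bin's far rim; its front edge swings up and away from the robot, to about 320 mm above the bin's origin.
- green_bin: Fixed black small-parts bin with its green lid, 200 x 120 mm and 150 mm high, screwed by a 4 mm aluminium foot plate to a wooden packer 0 to 50 mm high. Origin on the packer, under the bin's centre; its x axis points from the lever side to the hinge side, y across, z up. The press lever juts out on the -x side, towards the robot.
- green_pad_top (a point): Centre of the top face of the green press pad, 40 x 56 x 10 (56 across) mm, three thin black stripes; 197 mm on the -x side of the bin's centre, 115 mm above its origin at rest. At the end of a stem from two side arms it swings about a level pivot 200 mm behind it: nearly straight down, 50 mm to the stop, tipping 0.25 rad (starts 0.125 rad front edge up). Linked to the lid; takes 3 to 7 N, and the lid's weight pushes it back up.
- green_lid (a joint): Opening angle of the green lid in rad: 0 shut, 0.9 fully open (lever on its bottom stop). It is 3.6 times the lever's angle, so about 0.018 rad for each mm the pad goes down. The lid falls shut with a slam if the lever is let go, even near the end; it eases shut if the pad is let up at under about 50 mm/s until the lid is shut.
- green_cover: The green lid panel, 210 x 150 x 6 mm, its top about 159 mm above the bin's origin when shut. Origin at the centre of its underside (152 mm above the bin's origin when shut). Its hinge line lies 100 mm to its own +x, at the bin's far rim; its front edge swings up and away from the robot, to about 320 mm above the bin's origin.
- cup_mid (a point): Small open red plastic insert cup, 55 x 55 mm and 45 mm high, loose, stands between the bins; point at its centre, half-way up. Leave alone.
- jar_mid (a point): Clear jar with a black cap, 56 mm across and 75 mm high, loose, stands between the bins; point at its centre, half-way up. Leave alone.
- driver_grip (a point): Screwdriver with a blue handle, 190 mm long, lying loose on the bench; point on its handle. Leave alone.
- can_mid (a point): Can with a blue label, 52 mm across and 140 mm high, loose, upright; point at its centre, half-way up. Leave alone.

How it is judged:
By the outcome, as a careful person would: the job done as asked, in the order asked, and still so for the second after the job is handed in, with the robot touching nothing.
It also fails if it takes over 45 s, if anything falls off the work surface, if the arm or the gripper's body presses on something with over 40 N, if the wrist force passes 120 N, or if a joint passes its speed limit or range.

## Working session

There is one attempt and no reset: what is moved stays moved. The work goes in short steps, Python scripts to look and compute and a shell command to move; the robot and the scene stay as the last step left them, time stands still between calls to the robot, and variables do not carry over. Pictures are saved under pics/ and viewed, at most 10 in all, crops included, and the job is handed in when it is done.

```bash
mkdir -p pics; ls
python3 - <<'E'
from cell import r
import cv2
for n in("scene","top"):
    d=r.get_image(n); cv2.imwrite(f"pics/{n}1.png",d["img"][:,:,::-1])
o=r.observe();print(o["time_s"],o["eef_pos"],o["ee_rot"],o["wrist_force"],o["finger_gap"])
E
```

```text
pics
0.1 [ 0.22461412 -0.50180462  0.24975666] [ 9.77948963e-01  2.08843265e-01 -2.82306212e-05 -5.61564140e-04] [ 0.35469676 -0.64425981 -0.03276306] 0.08571240563562336
```

View pics/scene1.png

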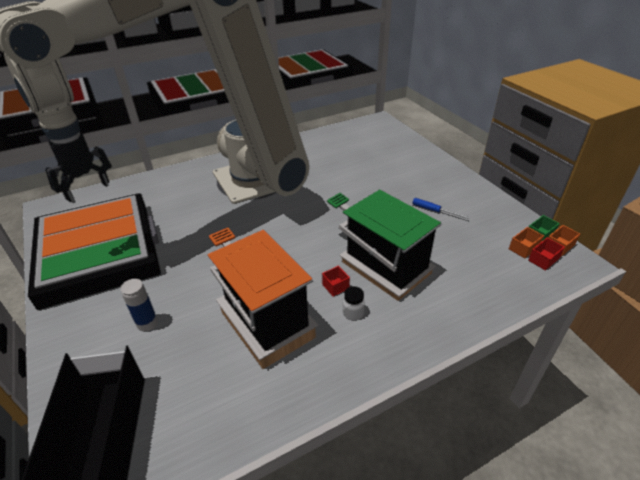

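View pics/top1.png

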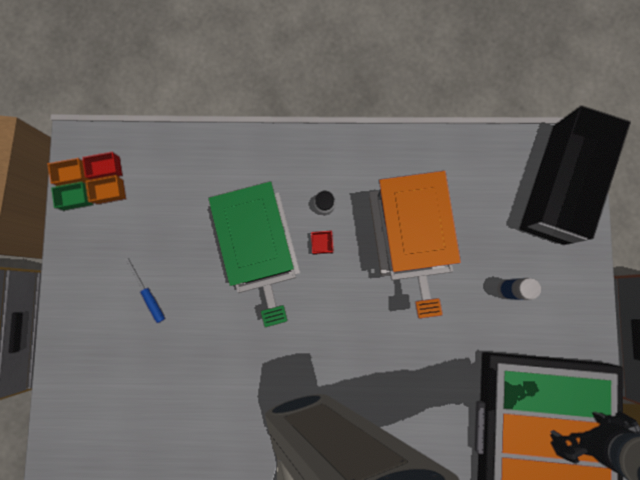

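The top view shows the orange pad at about (429,308) and its lid corners at about (387,273), (459,263), (445,171) and (380,180). In the scene view the pad is at about (222,237). Both lids are shut, and the blue can is well to the right of the orange pad at (525,289).

```bash
cat > h.py <<'E'
import numpy as np, cv2
from cell import r
def ray(d,uv):
    R=cv2.Rodrigues(np.array(d["rvec"],float))[0]; K=np.array(d["mtx"])
    p=cv2.undistortPoints(np.array([[uv]],float),K,np.array([d["k1"],0,0,0.]))[0,0]
    v=R.T@np.array([*p,1]); return -R.T@np.array(d["tvec"]).ravel(), v/np.linalg.norm(v)
def tri(rs):
    A=sum(np.eye(3)-np.outer(v,v) for c,v in rs); b=sum((np.eye(3)-np.outer(v,v))@c for c,v in rs)
    return np.linalg.solve(A,b)
def atz(d,uv,z):
    c,v=ray(d,uv); return c+v*(z-c[2])/v[2]
E
python3 - <<'E'
from h import *
def blob(d,box):
    x0,y0,x1,y1=box; h=cv2.cvtColor(d["img"],cv2.COLOR_RGB2HSV)[y0:y1,x0:x1]
    m=cv2.inRange(h,(5,130,100),(20,255,255)); m=cv2.morphologyEx(m,cv2.MORPH_CLOSE,np.ones((5,5)))
    ys,xs=np.nonzero(m); print(len(xs)); return cv2.minAreaRect(np.c_[xs+x0,ys+y0].astype(np.float32))
t=r.get_image("top"); s=r.get_image("scene")
a=blob(t,(405,290,455,325)); b=blob(s,(195,222,240,246)); print(a,b)
ra,rb=ray(t,a[0]),ray(s,b[0]); P=tri([ra,rb]); print("pad",P, [np.linalg.norm(np.cross(P-c,v)) for c,v in(ra,rb)])
L=[atz(t,p,P[2]+.044) for p in((387,273),(459,263),(445,171),(380,180))]
L=np.array(L);print(L.round(3))
f=(L[0]+L[1])/2;k=(L[2]+L[3])/2; print("lid c",L.mean(0),"x axis",np.degrees(np.arctan2(*(k-f)[1::-1])), "pad->lid",np.degrees(np.arctan2(*(L.mean(0)-P)[1::-1])),np.linalg.norm((L.mean(0)-P)[:2]))
o=r.observe();from scipy.spatial.transform import Rotation as Ro
T=Ro.from_quat(o["ee_rot"]).as_matrix();print(T.round(3)); print((T.T@(P-o["eef_pos"]))/.04)
E
```

```text
408
366
((428.4154357910156, 307.8230895996094), (17.116792678833008, 24.434839248657227), 82.87498474121094) ((224.0, 236.0), (18.0, 30.0), 90.0)
pad [ 0.45245512 -0.23238438  0.15633715] [np.float64(0.0032809516709371746), np.float64(0.0032809516709371204)]
[[ 0.527 -0.136  0.2  ]
 [ 0.551 -0.294  0.2  ]
 [ 0.758 -0.267  0.2  ]
 [ 0.737 -0.121  0.2  ]]
lid c [ 0.64344732 -0.20454751  0.20033715] x axis 5.714573675751029 pad->lid 8.292398050477846 0.1930101285436157
[[ 0.913  0.408 -0.   ]
 [ 0.408 -0.913  0.001]
 [ 0.    -0.001 -1.   ]]
[ 7.95047219 -3.82110265  2.34359381]
```

```bash
python3 -m inch '[{"grip":0,"x":0.8,"y":-0.4,"z":0},{"grip":0,"x":1.6,"y":-0.8,"z":0},{"grip":0,"x":2.4,"y":-1.2,"z":0},{"grip":0,"x":3.2,"y":-1.6,"z":0},{"grip":0,"x":4.0,"y":-2.0,"z":0}]' 40
python3 -m inch '[{"grip":0,"x":0.8,"y":-0.4,"z":0},{"grip":0,"x":1.6,"y":-0.8,"z":0},{"grip":0,"x":2.4,"y":-1.1,"z":0},{"grip":0,"x":3.1,"y":-1.5,"z":0},{"grip":0,"x":3.8,"y":-1.8,"z":0}]'
python3 -m inch '[{"grip":0,"roll":1},{"grip":0,"roll":2},{"grip":0,"roll":3},{"grip":0,"roll":3.4},{"grip":0,"roll":3.4}]'
python3 - <<'E'
from h import *
from scipy.spatial.transform import Rotation as Ro
o=r.observe();T=Ro.from_quat(o["ee_rot"]).as_matrix();print(T.round(3),o["eef_pos"],o["wrist_force"],o["time_s"])
d=r.get_image("wrist");cv2.imwrite("pics/w1.png",d["img"][:,:,::-1])
R=cv2.Rodrigues(np.array(d["rvec"],float))[0]
D=np.array([d["k1"],0,0,0.])
for P in([.4525,-.2324,.156],o["eef_pos"]+.019*T[:,2]):
    print(cv2.projectPoints(np.array([P]),np.array(d["rvec"],float),np.array(d["tvec"],float),np.array(d["mtx"]),D)[0].ravel())
E
```

```text
[[ 0.913  0.408 -0.   ]
 [ 0.408 -0.913  0.001]
 [ 0.    -0.001 -1.   ]] [ 0.22462673 -0.50187394  0.24990435] [-0.34582225  0.38432183 -0.13867825] 0.2
[-107.65539883 -585.96679106]
[320.93177703 302.28792443]$[0]: bad value
$[0]: bad value
$[0]: bad value
```

View pics/w1.png

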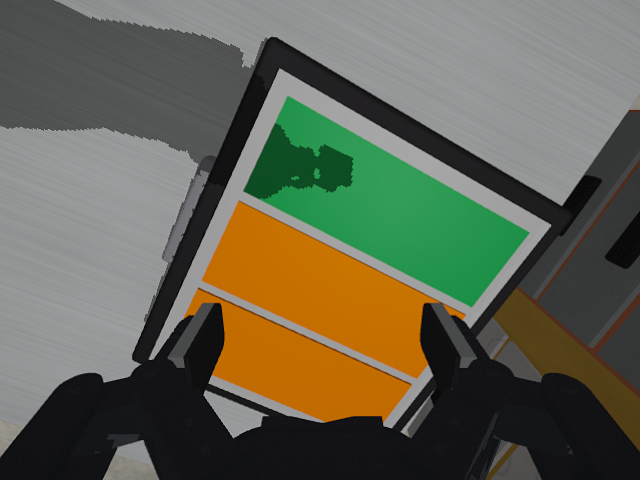

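The moves were refused: the arm is still over the tray and the gripper is open. The likely cause is that every row needs all five keys.

```bash
python3 -m inch '[{"grip":0,"x":0.8,"y":-0.4,"z":0,"roll":0},{"grip":0,"x":1.6,"y":-0.8,"z":0,"roll":0},{"grip":0,"x":2.4,"y":-1.2,"z":0,"roll":0},{"grip":0,"x":3.2,"y":-1.6,"z":0,"roll":0},{"grip":0,"x":4.0,"y":-2.0,"z":0,"roll":0}]' 40
```

```text
time_s: 0.67
eef_pos: [0.3387, -0.3622, 0.2502]
ee_rot: [0.978, 0.209, 0.0, -0.0]
wrist_force: [0.7, -1.1, 0.2]
finger_gap: 0.0254
finger_force: 0.0
```

```bash
cat > look.py <<'E'
import sys
from h import *
from scipy.spatial.transform import Rotation as Ro
o=r.observe();T=Ro.from_quat(o["ee_rot"]).as_matrix();print(T.round(3),o["eef_pos"],o["wrist_force"],o["time_s"])
d=r.get_image("wrist");cv2.imwrite(sys.argv[1],d["img"][:,:,::-1])
D=np.array([d["k1"],0,0,0.])
for P in([.4525,-.2324,.156],o["eef_pos"]+.019*T[:,2]):
    print(cv2.projectPoints(np.array([P]),np.array(d["rvec"],float),np.array(d["tvec"],float),np.array(d["mtx"]),D)[0].ravel())
E
python3 -m inch '[{"grip":0,"x":0.8,"y":-0.4,"z":0,"roll":0},{"grip":0,"x":1.6,"y":-0.8,"z":0,"roll":0},{"grip":0,"x":2.4,"y":-1.1,"z":0,"roll":0},{"grip":0,"x":3.2,"y":-1.5,"z":0,"roll":0},{"grip":0,"x":3.9,"y":-1.8,"z":0,"roll":0}]'
python3 -m inch '[{"grip":0,"x":0,"y":0,"z":0,"roll":1},{"grip":0,"x":0,"y":0,"z":0,"roll":2},{"grip":0,"x":0,"y":0,"z":0,"roll":3},{"grip":0,"x":0,"y":0,"z":0,"roll":3.4},{"grip":0,"x":0,"y":0,"z":0,"roll":3.4}]'
python3 look.py pics/w2.png
```

```text
time_s: 1.08
eef_pos: [0.4519, -0.2322, 0.2504]
ee_rot: [0.978, 0.209, 0.0, -0.0]
wrist_force: [0.5, -0.7, 0.7]
finger_gap: -0.0001
finger_force: 0.0
time_s: 1.5
eef_pos: [0.451, -0.234, 0.2502]
ee_rot: [0.998, 0.061, -0.0, -0.0]
wrist_force: [-0.8, -0.6, 0.5]
finger_gap: -0.0002
finger_force: 0.0
[[ 0.992  0.123 -0.   ]
 [ 0.123 -0.992  0.   ]
 [-0.    -0.    -1.   ]] [ 0.45103912 -0.2340025   0.25018636] [-0.77109938 -0.58761274  0.47955924] 1.5
[318.69796023 242.89588743]
[320.34594039 302.6572111 ]
```

View pics/w2.png

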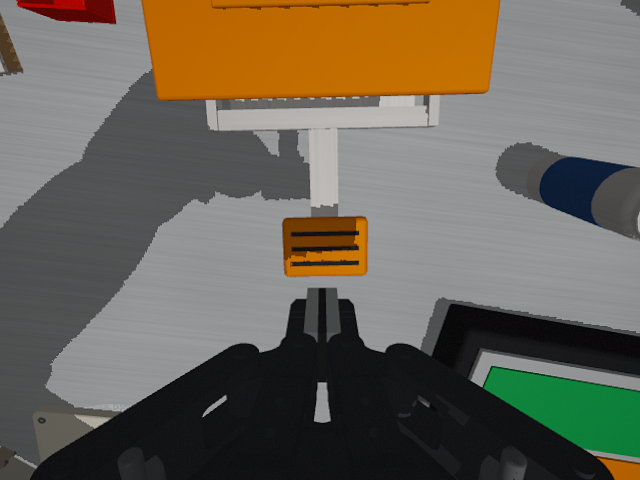

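The pad shows at (325,246), square to the tool and about 4 mm to the tool's +y from my estimate. I'll correct for that and descend.

```bash
python3 -m inch '[{"grip":0,"x":0,"y":0.1,"z":0.5,"roll":0},{"grip":0,"x":0,"y":0.1,"z":1.0,"roll":0},{"grip":0,"x":0,"y":0.1,"z":1.4,"roll":0},{"grip":0,"x":0,"y":0.1,"z":1.6,"roll":0},{"grip":0,"x":0,"y":0.1,"z":1.7,"roll":0}]'
python3 -m inch '[{"grip":0,"x":0,"y":0,"z":0.1,"roll":0},{"grip":0,"x":0,"y":0,"z":0.2,"roll":0},{"grip":0,"x":0,"y":0,"z":0.3,"roll":0},{"grip":0,"x":0,"y":0,"z":0.4,"roll":0},{"grip":0,"x":0,"y":0,"z":0.5,"roll":0}]'
python3 look.py pics/w3.png
```

```text
time_s: 1.97
eef_pos: [0.4509, -0.238, 0.1814]
ee_rot: [0.998, 0.062, -0.001, -0.001]
wrist_force: [-2.9, 0.9, 4.5]
finger_gap: -0.0001
finger_force: 2.4
time_s: 2.38
eef_pos: [0.4515, -0.2386, 0.1633]
ee_rot: [0.998, 0.062, 0.0, 0.001]
wrist_force: [-4.0, 0.0, 4.8]
finger_gap: -0.0003
finger_force: 2.4
[[ 0.992  0.124  0.001]
 [ 0.124 -0.992 -0.002]
 [ 0.001  0.002 -1.   ]] [ 0.45153718 -0.23859422  0.16334616] [-3.95700697  0.04065447  4.80579243] 2.3833
[306.32097573 312.98496892]
[320.33353745 302.65460103]
```

View pics/w3.png

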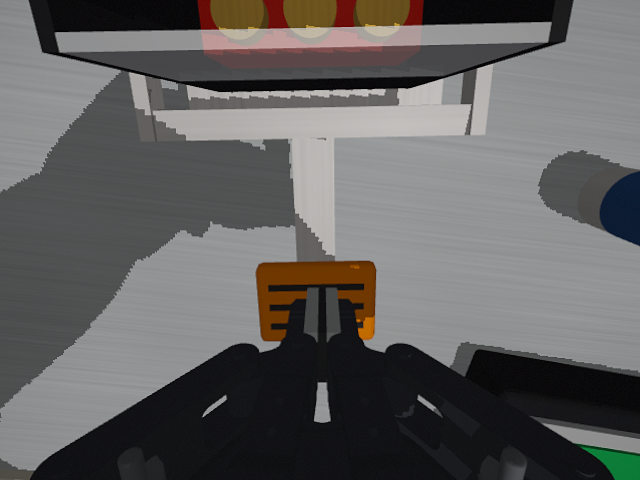

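The fingertips are centred on the pad at (320,303), and the lid is already part-way open. I'll keep pressing.

```bash
python3 -m inch '[{"grip":0,"x":0,"y":0,"z":0.1,"roll":0},{"grip":0,"x":0,"y":0,"z":0.2,"roll":0},{"grip":0,"x":0,"y":0,"z":0.3,"roll":0},{"grip":0,"x":0,"y":0,"z":0.4,"roll":0},{"grip":0,"x":0,"y":0,"z":0.5,"roll":0}]'
python3 -m inch '[{"grip":0,"x":0,"y":0,"z":0.1,"roll":0},{"grip":0,"x":0,"y":0,"z":0.2,"roll":0},{"grip":0,"x":0,"y":0,"z":0.2,"roll":0}]'
```

```text
time_s: 2.85
eef_pos: [0.4516, -0.2385, 0.1424]
ee_rot: [0.998, 0.062, 0.0, 0.0]
wrist_force: [-2.7, -2.2, 4.6]
finger_gap: -0.0001
finger_force: 2.2
time_s: 3.1
eef_pos: [0.4517, -0.238, 0.1334]
ee_rot: [0.998, 0.062, 0.0, -0.0]
wrist_force: [0.5, -0.7, 1.8]
finger_gap: -0.0002
finger_force: 0.7
```

```bash
python3 -m inch '[{"grip":0,"x":0,"y":0,"z":0.07,"roll":0},{"grip":0,"x":0,"y":0,"z":0.14,"roll":0},{"grip":0,"x":0,"y":0,"z":0.14,"roll":0}]'
python3 -m inch '[{"grip":0,"x":0,"y":0,"z":0.07,"roll":0},{"grip":0,"x":0,"y":0,"z":0.14,"roll":0},{"grip":0,"x":0,"y":0,"z":0.14,"roll":0}]'
```

```text
time_s: 3.35
eef_pos: [0.4519, -0.2382, 0.1318]
ee_rot: [0.998, 0.062, 0.001, 0.001]
wrist_force: [-9.9, 5.8, 34.0]
finger_gap: -0.0
finger_force: 17.6
time_s: 3.6
eef_pos: [0.4521, -0.2385, 0.131]
ee_rot: [0.998, 0.062, 0.003, 0.003]
wrist_force: [-25.8, 13.7, 85.0]
finger_gap: 0.0001
finger_force: 44.0
```

The pad hit its stop at 0.132. I'll ease the force off, keep it on the stop, and hold.

```bash
python3 -m inch '[{"grip":0,"x":0,"y":0,"z":-0.14,"roll":0},{"grip":0,"x":0,"y":0,"z":-0.14,"roll":0},{"grip":0,"x":0,"y":0,"z":-0.14,"roll":0},{"grip":0,"x":0,"y":0,"z":-0.14,"roll":0},{"grip":0,"x":0,"y":0,"z":-0.14,"roll":0}]'
python3 - <<'E'
from h import *
cv2.imwrite("pics/s2.png",r.get_image("scene")["img"][:,:,::-1])
E
```

```text
time_s: 4.02
eef_pos: [0.4521, -0.2383, 0.1318]
ee_rot: [0.998, 0.062, 0.002, 0.001]
wrist_force: [-8.8, 4.5, 34.5]
finger_gap: 0.0002
finger_force: 17.6
```

View pics/s2.png

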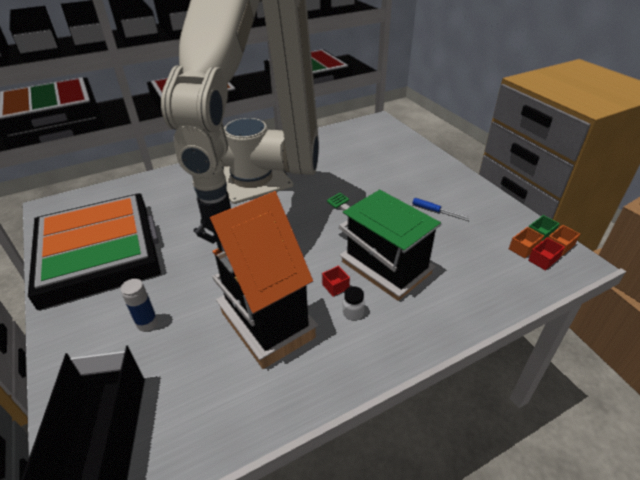

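The orange lid stands fully open with its top edge at about (275,197), and everything else is in place. I'll hold for a bit over three seconds.

```bash
python3 -m inch '[{"grip":0,"x":0,"y":0,"z":0,"roll":0},{"grip":0,"x":0,"y":0,"z":0,"roll":0},{"grip":0,"x":0,"y":0,"z":0,"roll":0},{"grip":0,"x":0,"y":0,"z":0,"roll":0},{"grip":0,"x":0,"y":0,"z":0,"roll":0}]' | head -2
python3 -m inch '[{"grip":0,"x":0,"y":0,"z":0,"roll":0},{"grip":0,"x":0,"y":0,"z":0,"roll":0},{"grip":0,"x":0,"y":0,"z":0,"roll":0},{"grip":0,"x":0,"y":0,"z":0,"roll":0},{"grip":0,"x":0,"y":0,"z":0,"roll":0}]' | head -2
python3 -m inch '[{"grip":0,"x":0,"y":0,"z":0,"roll":0},{"grip":0,"x":0,"y":0,"z":0,"roll":0},{"grip":0,"x":0,"y":0,"z":0,"roll":0},{"grip":0,"x":0,"y":0,"z":0,"roll":0},{"grip":0,"x":0,"y":0,"z":0,"roll":0}]' | head -2
python3 -m inch '[{"grip":0,"x":0,"y":0,"z":0,"roll":0},{"grip":0,"x":0,"y":0,"z":0,"roll":0},{"grip":0,"x":0,"y":0,"z":0,"roll":0},{"grip":0,"x":0,"y":0,"z":0,"roll":0},{"grip":0,"x":0,"y":0,"z":0,"roll":0}]' | head -2
python3 -m inch '[{"grip":0,"x":0,"y":0,"z":0,"roll":0},{"grip":0,"x":0,"y":0,"z":0,"roll":0},{"grip":0,"x":0,"y":0,"z":0,"roll":0},{"grip":0,"x":0,"y":0,"z":0,"roll":0},{"grip":0,"x":0,"y":0,"z":0,"roll":0}]' | head -2
python3 -m inch '[{"grip":0,"x":0,"y":0,"z":0,"roll":0},{"grip":0,"x":0,"y":0,"z":0,"roll":0},{"grip":0,"x":0,"y":0,"z":0,"roll":0},{"grip":0,"x":0,"y":0,"z":0,"roll":0},{"grip":0,"x":0,"y":0,"z":0,"roll":0}]' | head -2
python3 -m inch '[{"grip":0,"x":0,"y":0,"z":0,"roll":0},{"grip":0,"x":0,"y":0,"z":0,"roll":0},{"grip":0,"x":0,"y":0,"z":0,"roll":0},{"grip":0,"x":0,"y":0,"z":0,"roll":0},{"grip":0,"x":0,"y":0,"z":0,"roll":0}]' | head -2
python3 -m inch '[{"grip":0,"x":0,"y":0,"z":0,"roll":0},{"grip":0,"x":0,"y":0,"z":0,"roll":0},{"grip":0,"x":0,"y":0,"z":0,"roll":0},{"grip":0,"x":0,"y":0,"z":0,"roll":0},{"grip":0,"x":0,"y":0,"z":0,"roll":0}]'
```

```text
time_s: 4.48
eef_pos: [0.4522, -0.2383, 0.1318]
time_s: 4.9
eef_pos: [0.4522, -0.2383, 0.1318]
time_s: 5.32
eef_pos: [0.4522, -0.2383, 0.1318]
time_s: 5.73
eef_pos: [0.4522, -0.2383, 0.1318]
time_s: 6.15
eef_pos: [0.4522, -0.2383, 0.1318]
time_s: 6.57
eef_pos: [0.4521, -0.2382, 0.1318]
time_s: 6.98
eef_pos: [0.4521, -0.2383, 0.1318]
time_s: 7.4
eef_pos: [0.4522, -0.2383, 0.1318]
ee_rot: [0.998, 0.062, 0.002, 0.001]
wrist_force: [-8.1, 5.1, 33.8]
finger_gap: -0.0001
finger_force: 17.6
```

Held for more than 3.8 s. Now I'll let it up at 24 mm/s.

```bash
python3 -m inch '[{"grip":0,"x":0,"y":0,"z":-0.05,"roll":0},{"grip":0,"x":0,"y":0,"z":-0.1,"roll":0},{"grip":0,"x":0,"y":0,"z":-0.15,"roll":0},{"grip":0,"x":0,"y":0,"z":-0.2,"roll":0},{"grip":0,"x":0,"y":0,"z":-0.25,"roll":0}]'
python3 -m inch '[{"grip":0,"x":0,"y":0,"z":-0.05,"roll":0},{"grip":0,"x":0,"y":0,"z":-0.1,"roll":0},{"grip":0,"x":0,"y":0,"z":-0.15,"roll":0},{"grip":0,"x":0,"y":0,"z":-0.2,"roll":0},{"grip":0,"x":0,"y":0,"z":-0.25,"roll":0}]'
python3 -m inch '[{"grip":0,"x":0,"y":0,"z":-0.05,"roll":0},{"grip":0,"x":0,"y":0,"z":-0.1,"roll":0},{"grip":0,"x":0,"y":0,"z":-0.15,"roll":0},{"grip":0,"x":0,"y":0,"z":-0.2,"roll":0},{"grip":0,"x":0,"y":0,"z":-0.25,"roll":0}]'
python3 -m inch '[{"grip":0,"x":0,"y":0,"z":-0.05,"roll":0},{"grip":0,"x":0,"y":0,"z":-0.1,"roll":0},{"grip":0,"x":0,"y":0,"z":-0.15,"roll":0},{"grip":0,"x":0,"y":0,"z":-0.2,"roll":0},{"grip":0,"x":0,"y":0,"z":-0.25,"roll":0}]'
```

```text
time_s: 7.82
eef_pos: [0.4516, -0.2381, 0.1386]
ee_rot: [0.998, 0.062, -0.0, -0.0]
wrist_force: [-0.0, -1.0, 2.3]
finger_gap: 0.0003
finger_force: 0.8
time_s: 8.23
eef_pos: [0.4515, -0.2382, 0.1489]
ee_rot: [0.998, 0.062, -0.0, -0.0]
wrist_force: [0.3, -0.7, 3.1]
finger_gap: 0.0001
finger_force: 1.1
time_s: 8.65
eef_pos: [0.4517, -0.2381, 0.159]
ee_rot: [0.998, 0.062, 0.0, 0.0]
wrist_force: [2.5, 0.6, 2.7]
finger_gap: 0.0
finger_force: 1.2
time_s: 9.07
eef_pos: [0.4516, -0.2382, 0.1689]
ee_rot: [0.998, 0.062, 0.0, 0.0]
wrist_force: [2.5, 0.7, 1.8]
finger_gap: -0.0001
finger_force: 1.4
```

```bash
python3 -m inch '[{"grip":0,"x":0,"y":0,"z":-0.05,"roll":0},{"grip":0,"x":0,"y":0,"z":-0.1,"roll":0},{"grip":0,"x":0,"y":0,"z":-0.15,"roll":0},{"grip":0,"x":0,"y":0,"z":-0.2,"roll":0},{"grip":0,"x":0,"y":0,"z":-0.25,"roll":0}]'
python3 -m inch '[{"grip":0,"x":0,"y":0,"z":-0.05,"roll":0},{"grip":0,"x":0,"y":0,"z":-0.1,"roll":0},{"grip":0,"x":0,"y":0,"z":-0.15,"roll":0},{"grip":0,"x":0,"y":0,"z":-0.2,"roll":0},{"grip":0,"x":0,"y":0,"z":-0.25,"roll":0}]'
python3 -m inch '[{"grip":0,"x":0,"y":0,"z":-0.3,"roll":0},{"grip":0,"x":0,"y":0,"z":-0.7,"roll":0},{"grip":0,"x":0,"y":0,"z":-1.3,"roll":0},{"grip":0,"x":0,"y":0,"z":-1.7,"roll":0},{"grip":0,"x":0,"y":0,"z":-1.7,"roll":0}]'
python3 -m inch '[{"grip":0,"x":-0.5,"y":0,"z":0,"roll":0},{"grip":0,"x":-1,"y":0,"z":0,"roll":0},{"grip":0,"x":-1.3,"y":0,"z":0,"roll":0},{"grip":0,"x":-1.3,"y":0,"z":0,"roll":0}]'
python3 - <<'E'
from h import *
cv2.imwrite("pics/s3.png",r.get_image("scene")["img"][:,:,::-1])
E
```

```text
time_s: 9.48
eef_pos: [0.4515, -0.2382, 0.1789]
ee_rot: [0.998, 0.062, 0.0, -0.0]
wrist_force: [2.8, 0.5, 2.8]
finger_gap: 0.0001
finger_force: 1.4
time_s: 9.9
eef_pos: [0.4511, -0.238, 0.1886]
ee_rot: [0.998, 0.062, -0.001, -0.0]
wrist_force: [-0.5, -0.4, 0.5]
finger_gap: -0.0001
finger_force: 0.0
time_s: 10.32
eef_pos: [0.4521, -0.2388, 0.2598]
ee_rot: [0.998, 0.062, 0.002, 0.001]
wrist_force: [-0.5, 0.1, -0.7]
finger_gap: 0.0002
finger_force: 0.0
time_s: 10.65
eef_pos: [0.3981, -0.2445, 0.2565]
ee_rot: [0.998, 0.061, -0.0, -0.0]
wrist_force: [0.7, -1.2, 0.5]
finger_gap: -0.0002
finger_force: 0.0
```

View pics/s3.png

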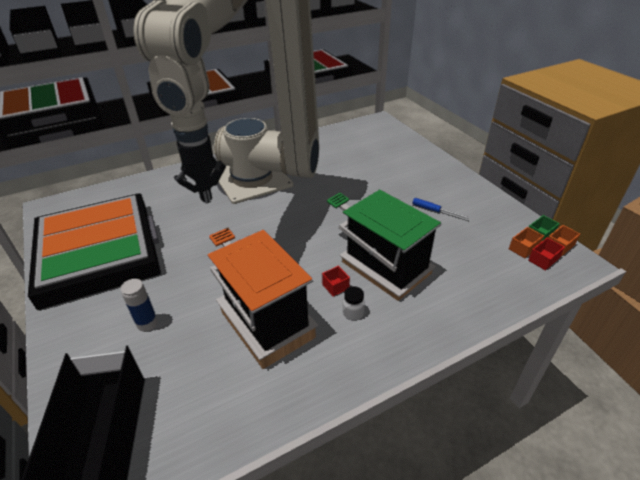

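The orange lid is shut, with its pad back up at (222,237). The hand is clear and nothing else has moved.

```bash
python3 -c "
from cell import r
print(r.finish_job())"
```

```text
the job is handed in; nothing more can be done
None
```

The job is handed in: I pressed the orange lever to its stop, held the lid fully open for over 3.8 s, let it up at about 24 mm/s until shut and took the hand away; the final picture shows the green bin still shut and the loose things unmoved.

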